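# Load a wooden blank into the flap-fronted stock box

## Robot

A 6-joint arm with a two-finger parallel gripper is mounted at the origin on the work surface. World frame = base frame: x ahead of the robot, y to its left, z up, the work surface at z = 0. Lengths are in m, angles in rad, forces in N, time in s.
With the tool pointing down it reaches from about 0.275 to 0.825 m from the base axis. Payload 4.9 kg.
Tool frame: the origin (TCP) lies where the fingers leave the gripper's body, on its centre line; the fingertips stand 73 mm ahead of it and the grasp point (between the pads) lies grip_point_offset ahead of it (grip_point_offset is the distance from the TCP to the grasp point, in m); z points along the fingers, y is the line along which they close (so a half turn about z gives the same grasp; the last joint's range is limited). The gripper opens to 85 mm and grips with 20 to 120 N. Pads are 22 mm wide; open, the fingers measure 114 mm over their backs; the gripper's body (76 mm by 85 mm) begins 54 mm behind the grasp point. The pads swing forward as they close: fully open they stand 13 mm farther back than shut.
Start: joints at [1.075, 0.326, -0.193, 1.052, 0, 1.437], TCP at [0.195, 0.514, 0.304] pointing down, gripper open.
Joint ranges: [-2.65, 2.65], [-0.97, 1.79], [-1.3, 1.35], [-1.93, 2.1], [-1.47, 1.37], [-3.14, 3.14]. Speed limits (rad/s): [2.57, 2.57, 3.14, 3.14, 3.14, 3.14].

## Interface

Orientations are given as [roll, pitch, yaw] about the fixed x, y, z axes, in that order (R = Rz(yaw) Ry(pitch) Rx(roll)).
In Python, from bench import * gives the robot as it stands.
- The arm moves only by the tool send_rows, never from a script. Its argument "moves" is a list of rows, each an object with "twist": the turn, a rotation vector about the tool's x, y, z in units of 60 degrees (1.0 is 60 degrees), a list of three; "travel": the shift along the tool's x, y, z in units of 250 mm (1.0 is 250 mm), a list of three; "jaw": the opening, from 0 (shut) to 1 (fully open). In form: [{"twist": [ax, ay, az], "travel": [dx, dy, dz], "jaw": jaw}, ...]. A call has 1 to 8 rows; each row shifts and turns the commanded pose from where the row before left it, along the tool's axes as they then stand; what a row does not reach is not made up. A row lasts 1/12 s, in which the tool goes at most 41.7 mm and 7.16 degrees, less where a joint would pass 70% of its speed; a pose out of reach is approached as far as the arm can. A call with a number of a shift or a turn outside -1 to 1 is refused whole. A call with a gripper value outside its range is refused whole. The fingers move at their own pace and stop on an object; "newtons" is the grip in N (left out, the last holds). Time passes only in rows, so rows that do not move let the fingers close. It gives the time, the measured TCP pose, the force, the opening and the grip force at its end, in the units of the state.
- get_state(): the state, without advancing time (a new reading comes with each control period).
- grab_frame(name): name is "scene" or "side" or "wrist"; returns the picture (420x560x3 uint8, red, green, blue); there is no depth.
- camera_model(name): a dict with "intrinsics" (3x3 intrinsics, pixels), "R" (3x3) and "t" (3): a world point X has camera coordinates R X + t; the wrist camera has in their place "hand_eye" (4x4, takes a point from camera to tool coordinates, whose origin is the TCP and whose axes are the flange's). Camera axes: x right, y down, z forward; pixel columns grow to the right and rows downward; lengths in m; the calibration is good to about 2 mm. The wrist camera is an equidistant fisheye: a pixel r from the principal point sees the ray r / f radians off the axis. A picture is of the moment at which its call begins: read the wrist's pose just before it. camera_model takes no time and is no camera call.
- finish_job(): hands the job in; it is judged then, once.
Trained networks look in the newest picture that a camera, given by its name, has taken for a name from the list of things; names that differ only in an ending like _2 or _b are one class to them, and where a whole thing is asked for, a point or a joint stands for the part that bears it (a point fixed in the world has none). Each returns a list of dicts, best first, with "score" (0 to 1); they miss things now and then, are a little off and sometimes report something else, mostly with a low value. They report only what shows in the picture. A call takes as long as a camera call. They do not tell look-alikes from the thing itself.
- recognise(camera, target): "extent" ([left, top, right, bottom] in pixels, round what is visible of it).
- tip_of(camera, target): "position" ([column, row] in pixels: a listed point, or the origin of a listed thing).
The state is a dict: "time": time; "joint_positions": joint angles; "joint_vel": joint speeds; "tau": joint torques, N m; "ee_pos": TCP position; "tool_rot": TCP orientation; "wrist_force": force on the tool from outside, world axes, zero at the start; "wrist_torque": the same for the moment, N m; "gripper_width": opening from 0.0 (shut) to 1.0 (fully open); "grip_force": force on a finger pad.
Only numpy, scipy, OpenCV 4.12 (cv2) and the standard library are available. Lean on these libraries where they do the work, as an engineer would, in place of code of your own. Each camera call takes 0.05 s, during which the arm holds its last target. There are 200 camera calls.

## Task

Load the small rectangular wooden blank into the stock box: lay it flat on the sill in front of the sprung flap, lined up between the guide strips, and let go of it. Then take the wooden push stick by its handle and with its tip push the blank through the flap until you feel it butt firmly against the blanks already inside, pressing for a moment with some 5 to 12 N and never as much as 20 N. Draw the stick out so that the flap shuts behind the blank, lay the stick back down on the open table and let go, leaving everything else on the bench where it is.

Things in the scene. Friction and masses are not known exactly. Their poses are not given: they have to be found in the camera images.
- magazine: Fixed stock box of white board (sizes in mm). Origin on the table under the flap's middle; x = push direction into the box, y across, z up. Base board 8 thick, 100 wide, x -100 to 220. Behind the flap a covered tunnel 40 wide, 52 high, roof top 68 above the table, closed at the rear.
- sill (a point): Middle of the open sill, on the base board's top: 50 before the flap, 8 above the table; axes as the box. Two guide strips run along the whole sill, 5 high (tops 13 above the table), 5 thick, inner faces 38 apart: a blank between them lines up with the mouth. Lower it held by its upper part, fingertips more than 5 above its underside.
- mouth (a point): Middle of the mouth at the flap, 29 above the table; axes as the box. Older blanks (34 wide, 31 tall) stand unseen in the tunnel behind it, the nearest face anywhere from 90 to 130 past this point. A buffer behind them gives about 1 mm per 1.5 N of push and springs back. Pushed over 20 N they get damaged.
- flap (a joint): Aluminium flap in the mouth, 37 wide, 4 thick, 40 tall, hinged at its top, 50 above the table. 0 = shut, hanging down; positive = swung inward (rad, up to 1.4); never outward. A light spring shuts it: a blank needs 3 to 10 N to pass and drags under it till its rear is 40 past it, then slides freely (under 1 N). Then it rests on the stick and shuts once that is drawn out.
- blank_center (a point): Centre of the loose wooden blank, a plain block 44 long (x), 30 wide (y), 30 tall (z), 20 to 40 g. Starts flat on the table in one of three places shared with the long offcut and the round offcut.
- stick_grip (a point): Loose wooden push stick standing on its flat underside. This is the point to grasp, in the middle of its upright handle, 50 above the underside; the handle is 44 long (x), 24 wide (y), 80 tall. From the handle's foot a straight bar 20 wide and 22 tall runs forward along +x, ending 145 ahead of this point. About 100 g. x: along the bar to its tip; z up.
- stick_tip (a point): Middle of the push stick's flat front end, 11 above its underside, 145 ahead of the handle's middle.
- long_offcut: bystander: square wooden bar 85 x 20 x 20, lying
- round_offcut: bystander: round wooden slug, 42 across, 26 tall, upright
- glue: bystander: white glue bottle, 52 across, 130 tall
- brush_pot: bystander: clear pot, 80 across, 100 tall
- sanding_block: bystander: cork sanding block 70 x 100 x 28
- screwdriver: bystander: screwdriver lying on the table; origin on the table under its middle
- jar: bystander: small glass jar with white lid, 60 across, 60 tall
Not all that is in view belongs to the job. Leave any purple or yellow look-alike of the part that bears blank_center alone.

How it is judged:
By the outcome, as a careful person would: the job done as asked, in the order asked, and still so for the second after the job is handed in, with the robot touching nothing.
It also fails if it takes over 72 s, if anything falls off the work surface, if the arm or the gripper's body presses on something with over 40 N, if the wrist force passes 120 N, or if a joint passes its speed limit or range.

## Working session

There is one attempt and no reset: what is moved stays moved. The work goes in short steps, Python scripts to look and compute and a tool call to move; the robot and the scene stay as the last step left them, time stands still between calls to the robot, and variables do not carry over. Pictures are saved under pics/ and viewed, at most 10 in all, crops included, and the job is handed in when it is done.

Besides the shell and the picture viewer there is one more tool, called after ">>>" as name(argument=value, ...), one argument or row to a line, values as JSON. send_rows: Moves the arm, as the interface text tells. Its arguments: {"type":"object","properties":{"moves":{"type":"array"},"newtons":{"type":"number"}},"required":["moves"]}

```bash
mkdir -p pics; ls
cat > h.py <<'E'
from bench import *
import numpy as np, cv2
def ray(cam,px):
    m=camera_model(cam);K=np.array(m["intrinsics"]);
    u=(px[0]-K[0,2])/K[0,0];v=(px[1]-K[1,2])/K[1,1]
    if cam=="wrist":
        th=np.hypot(u,v);d=np.array([u/th*np.sin(th),v/th*np.sin(th),np.cos(th)]) if th>1e-9 else np.array([0,0,1.])
        H=np.array(m["hand_eye"]);T=tcp()
        A=T@H
        return A[:3,3],A[:3,:3]@d
    R=np.array(m["R"]);t=np.array(m["t"])
    return -R.T@t,R.T@np.array([u,v,1.])
def tcp():
    from scipy.spatial.transform import Rotation as Ro
    s=get_state();T=np.eye(4);T[:3,3]=s["ee_pos"];r=np.array(s["tool_rot"])
    T[:3,:3]=Ro.from_euler("xyz",r).as_matrix() if r.size==3 else r.reshape(3,3)
    return T
def onz(cam,px,z):
    o,d=ray(cam,px);return o+d*(z-o[2])/d[2]
def save(cam,name,s=1.4):
    im=grab_frame(cam);cv2.imwrite("pics/"+name,cv2.resize(im[:,:,::-1],None,fx=s,fy=s,interpolation=cv2.INTER_CUBIC));return im
E
python3 - <<'E'
from h import *
print(get_state(), grip_point_offset if 'grip_point_offset' in globals() else None)
Z={"sill":.008,"mouth":.029,"flap":.05,"magazine":0,"blank_center":.015,"stick_grip":.05,"stick_tip":.011,"long_offcut":.01,"round_offcut":.013}
for c in ["scene","side","wrist"]:
    save(c,c+"0.png")
    for n,z in Z.items():
        for r in tip_of(c,n)[:3]:
            print(c,n,round(r["score"],2),np.round(r["position"]),onz(c,r["position"],z).round(3))
E
```

```text
pics
{'time': 0.0, 'joint_positions': array([ 1.07480996e+00,  3.26943484e-01, -1.93605172e-01,  1.05199865e+00,
        2.65060356e-05,  1.43659856e+00]), 'joint_vel': array([-0.00051249, -0.0019831 ,  0.00092493,  0.00206206,  0.00173841,
        0.0001871 ]), 'tau': array([ 2.08401507e-03, -4.43400657e+01,  2.62436843e+01,  1.55235309e-02,
        5.12359247e-05,  1.09630091e-05]), 'ee_pos': array([0.19442975, 0.51398897, 0.30309386]), 'tool_rot': array([-3.13986096e+00, -2.60540970e-04,  2.77980380e+00]), 'wrist_force': array([-0.4378071 , -0.14314474,  0.14037269]), 'wrist_torque': array([-0.03481154,  0.0026427 , -0.0103944 ]), 'grip_force': 0.0, 'gripper_width': 1.001990894132658} 0.0539
scene sill 0.64 [256. 270.] [ 0.611 -0.175  0.008]
scene mouth 0.63 [273. 266.] [ 0.651 -0.161  0.029]Traceback (most recent call last):
  File "<stdin>", line 7, in <module>
ValueError: it knows: blank_center, brush_pot, glue, jar, long_offcut, magazine, mouth, round_offcut, sanding_block, screwdriver, sill, stick_grip, stick_tip
```

Run:
```python
from h import *
Z={"sill":.008,"mouth":.029,"magazine":0,"blank_center":.015,"stick_grip":.05,"stick_tip":.011,"long_offcut":.01,"round_offcut":.013}
for c in ["scene","side","wrist"]:
    save(c,c+"0.png")
    for n,z in Z.items():
        for r in tip_of(c,n)[:3]:
            print(c,n,round(r["score"],2),np.round(r["position"]),onz(c,r["position"],z).round(3))
```

```text
scene sill 0.76 [256. 271.] [ 0.615 -0.177  0.008]
scene mouth 0.87 [272. 267.] [ 0.652 -0.165  0.029]
scene mouth 0.59 [273. 276.] [ 0.673 -0.192  0.029]
scene magazine 0.69 [273. 280.] [ 0.66  -0.176  0.   ]
scene blank_center 0.58 [301. 216.] [0.583 0.08  0.015]
scene blank_center 0.58 [301. 196.] [0.525 0.174 0.015]
scene blank_center 0.56 [271. 234.] [ 0.562 -0.039  0.015]
scene stick_grip 0.82 [301. 164.] [0.45  0.296 0.05 ]
scene stick_tip 0.93 [346. 182.] [0.594 0.337 0.011]
scene long_offcut 0.49 [332. 215.] [0.651 0.137 0.01 ]
scene round_offcut 0.61 [334. 213.] [0.652 0.149 0.013]
scene round_offcut 0.59 [262. 210.] [0.471 0.048 0.013]
side sill 0.87 [268. 172.] [ 0.604 -0.181  0.008]
side mouth 0.9 [250. 168.] [ 0.662 -0.176  0.029]
side magazine 0.68 [250. 174.] [ 0.665 -0.181  0.   ]
side blank_center 0.77 [270. 229.] [0.58  0.059 0.015]
side blank_center 0.74 [283. 260.] [0.537 0.165 0.015]
side blank_center 0.69 [278. 207.] [ 0.563 -0.027  0.015]
side stick_grip 0.39 [266. 172.] [ 0.607 -0.141  0.05 ]
side stick_tip 0.91 [255. 316.] [0.597 0.329 0.011]
side long_offcut 0.59 [246. 259.] [0.64  0.164 0.01 ]
side long_offcut 0.54 [208. 311.] [0.714 0.322 0.01 ]
side long_offcut 0.32 [253. 174.] [ 0.652 -0.171  0.01 ]
side round_offcut 0.59 [318. 239.] [0.442 0.086 0.013]
side round_offcut 0.29 [254. 172.] [ 0.651 -0.174  0.013]
wrist round_offcut 0.6 [110. 387.] [0.43  0.097 0.013]
```

View pics/scene0.png

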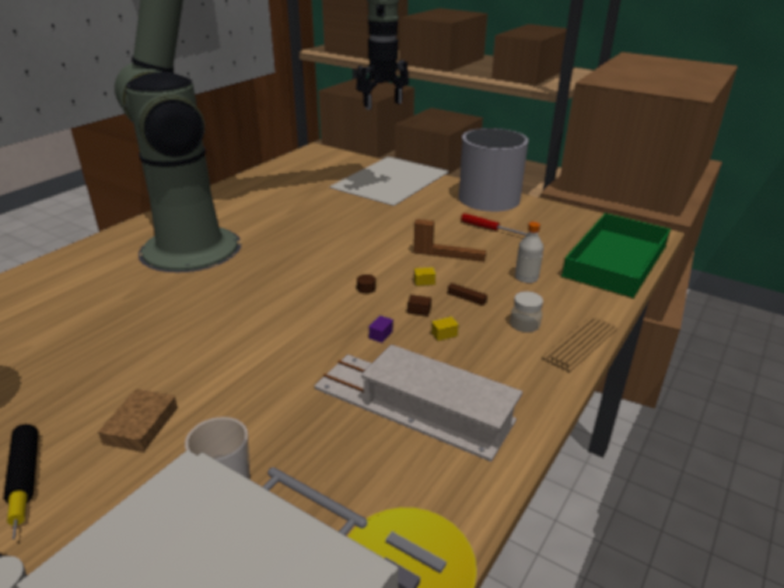

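View pics/side0.png

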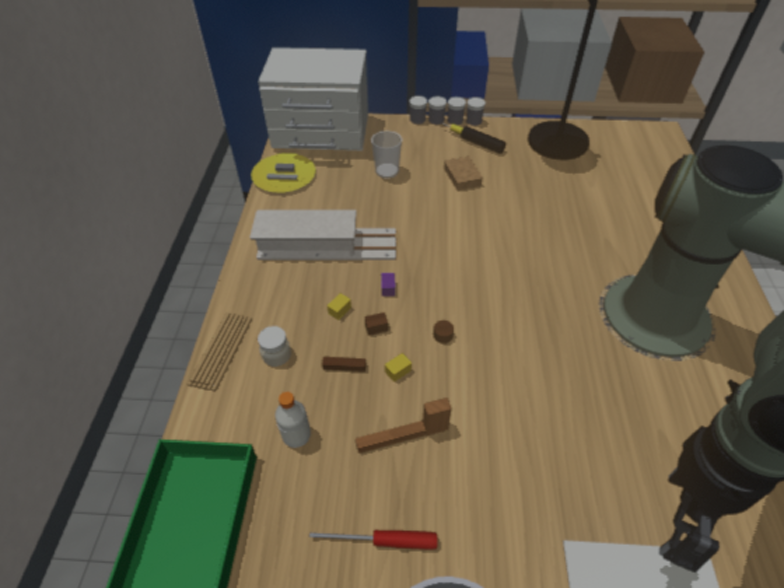

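The blank is the brown block at side pixel (268,231), or scene (299,217). Yellow and purple look-alikes lie around it. The box is at scene about (265,270), the stick at side (255..313, 297..316).

```bash
cat >> h.py <<'E'
def plan(p,yaw,n=None):
    """p: target TCP; pointing down; prints total twist z, and travel total (tool axes AFTER the turn), in units"""
    T=tcp();R=T[:3,:3]
    from scipy.spatial.transform import Rotation as Ro
    G=Ro.from_euler("xyz",[np.pi,0,yaw])
    tw=(Ro.from_matrix(R).inv()*G).as_rotvec()/(np.pi/3)
    print("now",T[:3,3].round(4),"twist",tw.round(4),"rows>=",np.ceil(np.linalg.norm(tw)/.119))
    d=np.array(p)-T[:3,3]
    for nm,Q in (("before turn",R),("after turn",G.as_matrix())):
        v=Q.T@d/.25; k=int(np.ceil(np.linalg.norm(v)/.165)); k=n or max(k,1)
        print(nm,"total",v.round(4),"rows",k,"each",(v/k).round(4))
E
python3 - <<'E'
from h import *
print(np.array(camera_model("wrist")["hand_eye"]).round(3),camera_model("wrist")["intrinsics"])
plan([.50,.05,.30],np.pi)
E
```

```text
[[ 0.001 -0.959 -0.283  0.071]
 [ 1.     0.001  0.     0.001]
 [ 0.    -0.283  0.959 -0.07 ]
 [ 0.     0.     0.     1.   ]] [[325.1922621    0.         281.41170905]
 [  0.         325.1922621  210.64437905]
 [  0.           0.           1.        ]]
now [0.1947 0.5144 0.3039] twist [ 1.000e-04  0.000e+00 -3.455e-01] rows>= 3.0
before turn total [-1.7998 -1.3052  0.0155] rows 14 each [-0.1286 -0.0932  0.0011]
after turn total [-1.2213 -1.8577  0.0156] rows 14 each [-0.0872 -0.1327  0.0011]
```

>>> send_rows(
  moves=[
    {"twist": [0, 0, -0.115], "travel": [0, 0, 0], "jaw": 1},
    {"twist": [0, 0, -0.115], "travel": [0, 0, 0], "jaw": 1},
    {"twist": [0, 0, -0.115], "travel": [0, 0, 0], "jaw": 1},
    {"twist": [0, 0, 0], "travel": [-0.087, -0.133, 0], "jaw": 1},
    {"twist": [0, 0, 0], "travel": [-0.087, -0.133, 0], "jaw": 1},
    {"twist": [0, 0, 0], "travel": [-0.087, -0.133, 0], "jaw": 1},
    {"twist": [0, 0, 0], "travel": [-0.087, -0.133, 0], "jaw": 1},
    {"twist": [0, 0, 0], "travel": [-0.087, -0.133, 0], "jaw": 1},
  ],
)

```text
time: 2.17
ee_pos: [0.3039, 0.3466, 0.304]
tool_rot: [3.141, 0.0, -3.141]
wrist_force: [1.8, 0.7, 0.3]
gripper_width: 1.0
grip_force: 0.0
```

>>> send_rows(
  moves=[
    {"twist": [0, 0, 0], "travel": [-0.087, -0.133, 0], "jaw": 1},
    {"twist": [0, 0, 0], "travel": [-0.087, -0.133, 0], "jaw": 1},
    {"twist": [0, 0, 0], "travel": [-0.087, -0.133, 0], "jaw": 1},
    {"twist": [0, 0, 0], "travel": [-0.087, -0.133, 0], "jaw": 1},
    {"twist": [0, 0, 0], "travel": [-0.087, -0.133, 0], "jaw": 1},
    {"twist": [0, 0, 0], "travel": [-0.087, -0.133, 0], "jaw": 1},
    {"twist": [0, 0, 0], "travel": [-0.087, -0.133, 0], "jaw": 1},
    {"twist": [0, 0, 0], "travel": [0, 0, 0], "jaw": 1},
  ],
)

```text
time: 2.83
ee_pos: [0.4593, 0.1102, 0.3042]
tool_rot: [-3.139, 0.003, 3.133]
wrist_force: [0.0, 0.2, 0.7]
gripper_width: 1.005
grip_force: 0.0
```

Run:
```python
from h import *
T=tcp();print(T[:3,3],get_state()["tool_rot"],get_state()["time"])
save("wrist","wrist1.png")
Z={"sill":.008,"mouth":.029,"magazine":0,"blank_center":.015,"stick_grip":.05,"stick_tip":.011}
for n,z in Z.items():
    for r in tip_of("wrist",n)[:3]:
        print(n,round(r["score"],2),np.round(r["position"]),onz("wrist",r["position"],z).round(4))
```

```text
[0.45927746 0.11020331 0.304176  ] [-3.13919653  0.00344745  3.13306706] 2.8333
sill 0.61 [ 86. 285.] [ 0.6078 -0.1758  0.008 ]
mouth 0.98 [ 92. 321.] [ 0.6564 -0.1661  0.029 ]
magazine 0.61 [ 99. 307.] [ 0.6503 -0.165  -0.    ]
blank_center 0.96 [247. 279.] [0.5789 0.0749 0.015 ]
blank_center 0.93 [332. 242.] [0.5281 0.1773 0.015 ]
blank_center 0.83 [223. 328.] [0.6572 0.0373 0.015 ]
stick_grip 0.56 [441. 189.] [0.4541 0.2937 0.05  ]
stick_tip 0.8 [447. 277.] [0.5868 0.3473 0.011 ]
```

View pics/wrist1.png

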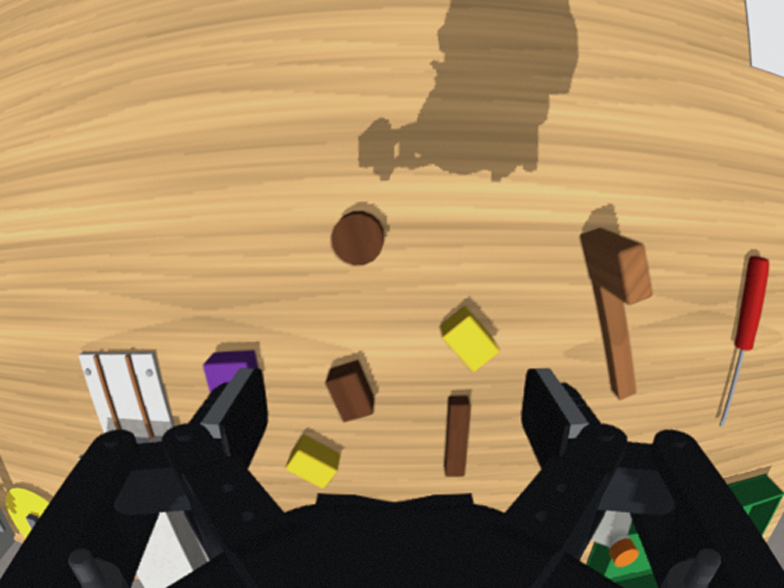

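The wrist picture shows the brown blank at (248,277). It is turned about 15-20° and sits between purple (165,265), yellow (224,328) and yellow (335,242). The stick's handle is at (440,190) and its tip at (446,280). I'll move closer over the blank.

>>> send_rows(
  moves=[
    {"twist": [0, 0, 0], "travel": [-0.1, -0.04, 0.06], "jaw": 0.8},
    {"twist": [0, 0, 0], "travel": [-0.1, -0.04, 0.06], "jaw": 0.8},
    {"twist": [0, 0, 0], "travel": [-0.1, -0.04, 0.06], "jaw": 0.8},
    {"twist": [0, 0, 0], "travel": [-0.08, -0.04, 0.06], "jaw": 0.8},
    {"twist": [0, 0, 0], "travel": [0, 0, 0.06], "jaw": 0.8},
    {"twist": [0, 0, 0], "travel": [0, 0, 0], "jaw": 0.8},
  ],
)

```text
time: 3.68
ee_pos: [0.5492, 0.0759, 0.2258]
tool_rot: [3.142, -0.005, -3.141]
wrist_force: [-1.2, -0.6, -0.4]
gripper_width: 0.802
grip_force: 0.0
```

Run:
```python
from h import *
print(get_state()["ee_pos"],get_state()["tool_rot"])
save("wrist","wrist2.png")
for n,z in {"blank_center":.015,"sill":.008,"mouth":.029}.items():
    for r in tip_of("wrist",n)[:3]:
        print(n,round(r["score"],2),np.round(r["position"]),onz("wrist",r["position"],z).round(4))
```

```text
[0.54924757 0.07591888 0.2258108 ] [ 3.14150974 -0.00504522 -3.14111152]
blank_center 0.96 [385. 185.] [0.5366 0.1727 0.015 ]
blank_center 0.9 [272. 239.] [0.5895 0.068  0.015 ]
blank_center 0.63 [158. 219.] [ 0.5708 -0.0415  0.015 ]
sill 0.94 [ 59. 250.] [ 0.6142 -0.1829  0.008 ]
mouth 0.64 [ 62. 296.] [ 0.6636 -0.1788  0.029 ]
```

View pics/wrist2.png

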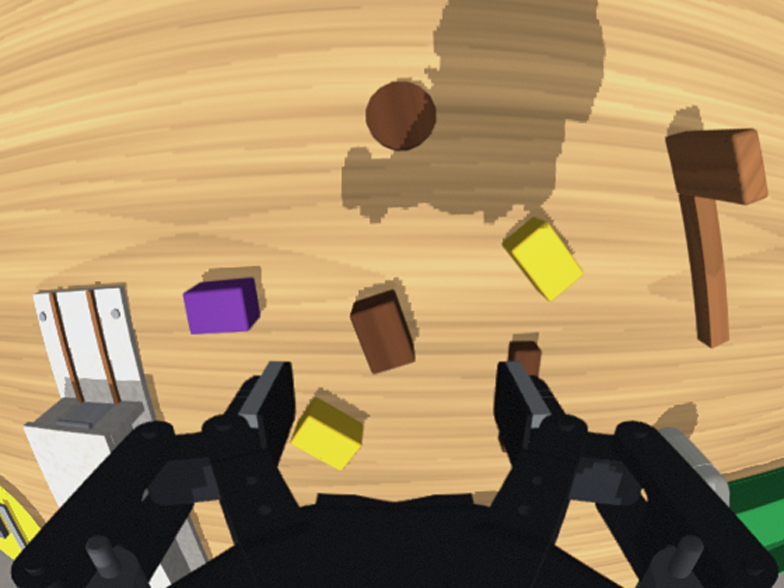

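The picture shows the blank's top face with corners near (352,316), (394,300), (414,358), (374,373) in the enlarged image. The sill strips are visible at left.

Run:
```python
from h import *
im=cv2.imread("pics/wrist2.png")
# metric top view at z=.03 round the blank, 0.25mm/px, via inverse sampling
T=tcp();m=camera_model("wrist");A=np.linalg.inv(T@np.array(m["hand_eye"]));K=np.array(m["intrinsics"])
def proj(P):
    c=P@A[:3,:3].T+A[:3,3];th=np.arctan2(np.hypot(c[...,0],c[...,1]),c[...,2]);r=np.hypot(c[...,0],c[...,1])
    return np.stack([K[0,2]+K[0,0]*th*c[...,0]/r,K[1,2]+K[1,1]*th*c[...,1]/r],-1)*1.4
def view(cx,cy,z,w):
    g=np.arange(-w,w,.0005);X,Y=np.meshgrid(g,g,indexing="ij");P=np.stack([cx+X,cy+Y,0*X+z],-1)
    q=proj(P).astype(np.float32);return cv2.remap(im,q[...,0],q[...,1],cv2.INTER_LINEAR)
v=view(.585,.07,.03,.05);cv2.imwrite("pics/top_blank.png",cv2.resize(v,None,fx=2,fy=2))
m2=view(.62,-.178,.013,.08);cv2.imwrite("pics/top_mag.png",cv2.resize(m2,None,fx=2.,fy=2.))
for c in [(352,316),(394,300),(414,358),(374,373)]: print("blank",onz("wrist",np.array(c)/1.4,.03).round(4))
for c in [(52,293),(80,402),(92,291),(118,402)]: print("strip",onz("wrist",np.array(c)/1.4,.013).round(4))
for c in [(34,291),(126,284)]: print("edge",onz("wrist",np.array(c)/1.4,.008).round(4))
h=np.hstack([cv2.resize(v,(390,390)),cv2.resize(m2,(390,390))]);cv2.imwrite("pics/both.png",h)
```

```text
blank [0.573  0.0507 0.03  ]
blank [0.5624 0.0771 0.03  ]
blank [0.6018 0.0902 0.03  ]
blank [0.6127 0.064  0.03  ]
strip [ 0.5632 -0.2017  0.013 ]
strip [ 0.663  -0.1988  0.013 ]
strip [ 0.5615 -0.1559  0.013 ]
strip [ 0.6581 -0.1535  0.013 ]
edge [ 0.5629 -0.2294  0.008 ]
edge [ 0.5575 -0.1244  0.008 ]
```

View pics/both.png

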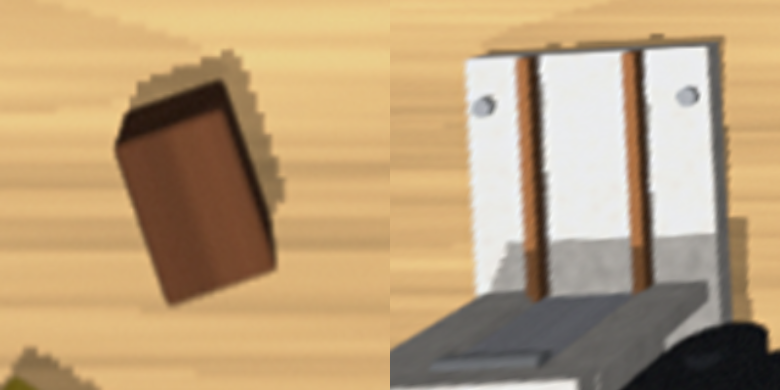

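Run:
```python
from h import *
plan([.5875,.0705,.15],np.pi+.326)
```

```text
now [0.5501 0.0762 0.2299] twist [-0.      0.0007 -0.3103] rows>= 3.0
before turn total [-0.1492 -0.0229  0.3198] rows 3 each [-0.0497 -0.0076  0.1066]
after turn total [-0.1344 -0.0694  0.3197] rows 3 each [-0.0448 -0.0231  0.1066]
```

>>> send_rows(
  moves=[
    {"twist": [0, 0, -0.1035], "travel": [0, 0, 0], "jaw": 0.65},
    {"twist": [0, 0, -0.1035], "travel": [0, 0, 0], "jaw": 0.65},
    {"twist": [0, 0, -0.1035], "travel": [0, 0, 0], "jaw": 0.65},
    {"twist": [0, 0, 0], "travel": [-0.045, -0.023, 0.107], "jaw": 0.65},
    {"twist": [0, 0, 0], "travel": [-0.045, -0.023, 0.107], "jaw": 0.65},
    {"twist": [0, 0, 0], "travel": [-0.045, -0.023, 0.107], "jaw": 0.65},
    {"twist": [0, 0, 0], "travel": [0, 0, 0], "jaw": 0.65},
    {"twist": [0, 0, 0], "travel": [0, 0, 0], "jaw": 0.65},
  ],
)

```text
time: 4.55
ee_pos: [0.5872, 0.0701, 0.1485]
tool_rot: [3.141, -0.002, -2.816]
wrist_force: [-0.1, -0.4, 1.4]
gripper_width: 0.648
grip_force: 0.0
```

Run:
```python
from h import *
save("wrist","wrist3.png")
for r in tip_of("wrist","blank_center")[:3]:
        print(round(r["score"],2),np.round(r["position"]),onz("wrist",r["position"],.015).round(4))
plan([.5875,.0705,.079],np.pi+.326)
```

```text
0.95 [136. 148.] [ 0.5687 -0.0394  0.015 ]
0.95 [439. 201.] [0.5361 0.1711 0.015 ]
0.67 [279. 219.] [0.5848 0.0677 0.015 ]
now [0.5881 0.0701 0.1505] twist [-0.0004  0.0015 -0.0007] rows>= 1.0
before turn total [0.0022 0.0025 0.2859] rows 2 each [0.0011 0.0012 0.1429]
after turn total [0.0017 0.0023 0.2859] rows 2 each [0.0008 0.0012 0.143 ]
```

View pics/wrist3.png

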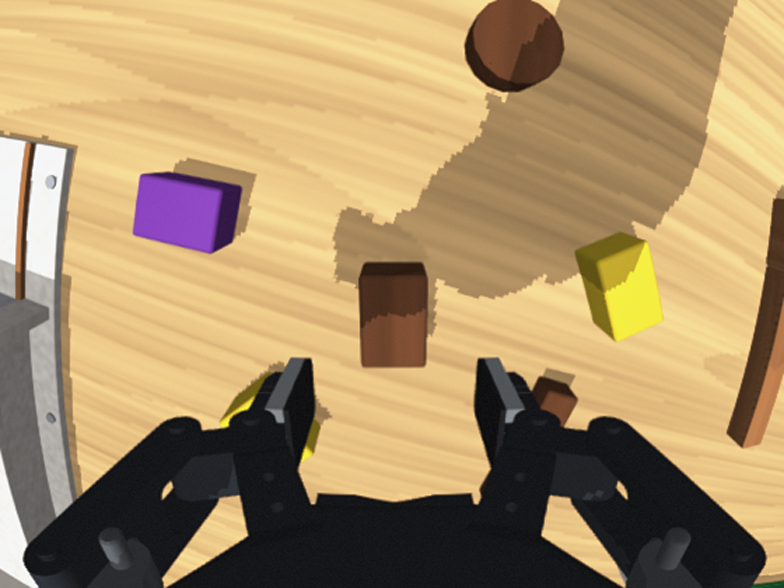

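Run:
```python
from h import *
print(np.mean([onz("wrist",np.array(c)/1.4,.03) for c in [(361,274),(427,274),(361,366),(426,366)]],0))
print(onz("wrist",np.array([268,375])/1.4,.03),onz("wrist",np.array([320,412])/1.4,.0),)
```

```text
[0.5862256 0.0697403 0.03     ]
[0.63159415 0.02163075 0.03      ] [0.66169408 0.05125496 0.        ]
```

>>> send_rows(
  moves=[
    {"twist": [0, 0, 0], "travel": [0.003, 0.002, 0.1], "jaw": 0.65},
    {"twist": [0, 0, 0], "travel": [0.003, 0, 0.1], "jaw": 0.65},
    {"twist": [0, 0, 0], "travel": [0, 0, 0.086], "jaw": 0.65},
    {"twist": [0, 0, 0], "travel": [0, 0, 0], "jaw": 0.2},
    {"twist": [0, 0, 0], "travel": [0, 0, 0], "jaw": 0.2},
    {"twist": [0, 0, 0], "travel": [0, 0, 0], "jaw": 0.2},
    {"twist": [0, 0, 0], "travel": [0, 0, 0], "jaw": 0.2},
    {"twist": [0, 0, 0], "travel": [0, 0, 0], "jaw": 0.2},
  ],
  newtons=30,
)

```text
time: 5.32
ee_pos: [0.5876, 0.0697, 0.0791]
tool_rot: [-3.141, 0.003, -2.817]
wrist_force: [0.3, 0.2, 0.5]
gripper_width: 0.345
grip_force: 33.8
```

>>> send_rows(
  moves=[
    {"twist": [0, 0, 0], "travel": [0, 0, -0.15], "jaw": 0.2},
    {"twist": [0, 0, 0], "travel": [0, 0, -0.15], "jaw": 0.2},
    {"twist": [0, 0, 0], "travel": [0, 0, -0.15], "jaw": 0.2},
    {"twist": [0, 0, 0.09], "travel": [0, 0, -0.1], "jaw": 0.2},
    {"twist": [0, 0, 0.09], "travel": [0, 0, 0], "jaw": 0.2},
    {"twist": [0, 0, 0.086], "travel": [0, 0, 0], "jaw": 0.2},
    {"twist": [0, 0, 0], "travel": [0, 0, 0], "jaw": 0.2},
  ],
)

```text
time: 5.9
ee_pos: [0.5869, 0.0697, 0.2165]
tool_rot: [-3.141, 0.003, -3.097]
wrist_force: [-0.3, 0.3, -1.0]
gripper_width: 0.345
grip_force: 33.9
```

Run:
```python
from h import *
print(get_state()["gripper_width"])
plan([.52,-.177,.22],np.pi+.047)
```

```text
0.3454424507364347
now [0.5869 0.0697 0.2165] twist [-0.0001  0.0028 -0.0022] rows>= 1.0
before turn total [ 0.3114 -0.9737 -0.0147] rows 7 each [ 0.0445 -0.1391 -0.0021]
after turn total [ 0.3137 -0.973  -0.0139] rows 7 each [ 0.0448 -0.139  -0.002 ]
```

>>> send_rows(
  moves=[
    {"twist": [0, 0, 0], "travel": [0.045, -0.139, 0], "jaw": 0.2},
    {"twist": [0, 0, 0], "travel": [0.045, -0.139, 0], "jaw": 0.2},
    {"twist": [0, 0, 0], "travel": [0.045, -0.139, 0], "jaw": 0.2},
    {"twist": [0, 0, 0], "travel": [0.045, -0.139, 0], "jaw": 0.2},
    {"twist": [0, 0, 0], "travel": [0.045, -0.139, 0], "jaw": 0.2},
    {"twist": [0, 0, 0], "travel": [0.045, -0.139, 0], "jaw": 0.2},
    {"twist": [0, 0, 0], "travel": [0.045, -0.139, 0], "jaw": 0.2},
    {"twist": [0, 0, 0], "travel": [0, 0, 0], "jaw": 0.2},
  ],
)

```text
time: 6.57
ee_pos: [0.5176, -0.1826, 0.215]
tool_rot: [-3.138, -0.0, -3.1]
wrist_force: [0.6, 0.2, -1.2]
gripper_width: 0.345
grip_force: 33.9
```

Run:
```python
from h import *
print(get_state()["ee_pos"],get_state()["tool_rot"])
save("wrist","wrist4.png")
for n,z in {"sill":.008,"mouth":.029}.items():
    for r in tip_of("wrist",n)[:3]:
        print(n,round(r["score"],2),np.round(r["position"]),onz("wrist",r["position"],z).round(4))
```

```text
[ 0.5176379  -0.18264346  0.21497847] [-3.13829950e+00 -5.39656588e-05 -3.10028021e+00]
mouth 0.68 [280. 339.] [ 0.6554 -0.1709  0.029 ]
```

View pics/wrist4.png

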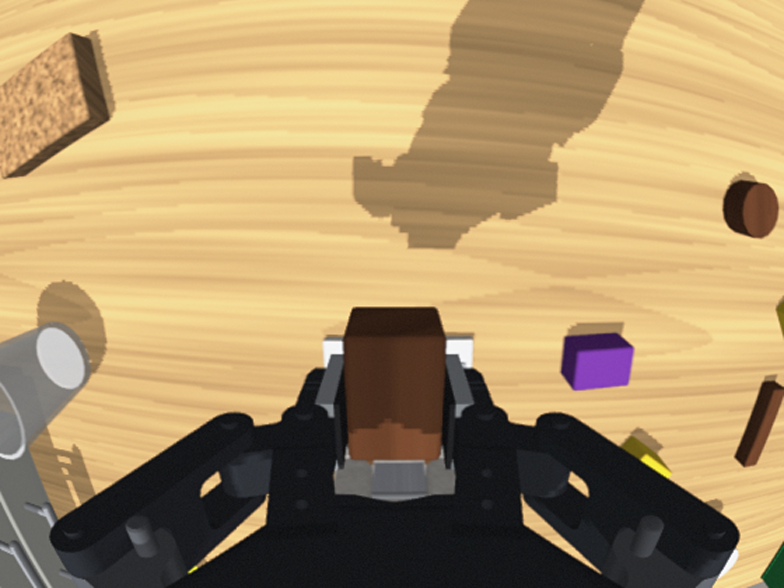

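The blank hides the sill. The board's front corners show at (323,340) and (473,338) in the enlarged image, with the mouth and flap below at (399,478).

Run:
```python
from h import *
im=cv2.imread("pics/wrist4.png");cv2.imwrite("pics/c.png",cv2.resize(im[300:510,300:500],None,fx=2.8,fy=2.8,interpolation=cv2.INTER_CUBIC))
for c in [(323,340),(473,338)]: print(onz("wrist",np.array(c)/1.4,.008).round(4))
for c in [(370,462),(426,462),(372,494),(427,494)]: print(onz("wrist",np.array(c)/1.4,.05).round(4))
```

```text
[ 0.5627 -0.221   0.008 ]
[ 0.5566 -0.1221  0.008 ]
[ 0.6283 -0.1862  0.05  ]
[ 0.6267 -0.1507  0.05  ]
[ 0.656  -0.1843  0.05  ]
[ 0.6544 -0.1476  0.05  ]
```

View pics/c.png

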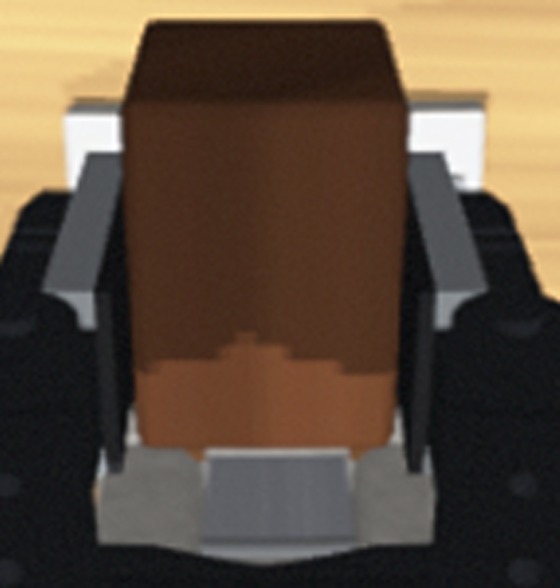

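Run:
```python
from h import *
s=get_state();print(s["ee_pos"],s["tool_rot"],s["joint_vel"].round(3))
im=grab_frame("wrist").astype(int);np.save("f5.npy",im);print(get_state()["ee_pos"])
w=(im.min(2)>140)&(im.max(2)-im.min(2)<25)
print("rows",[(r,np.where(w[r,215:350])[0][[0,-1]]+215,w[r,215:350].sum()) for r in range(236,262) if w[r,215:350].sum()>3])
g=(im.max(2)-im.min(2)<25)&(im.min(2)>70)
print("mouth",[(r,np.where(g[r,215:350])[0][[0,-1]]+215,g[r,215:350].sum()) for r in range(318,362,4) if g[r,215:350].sum()>3])
```

```text
[ 0.51866495 -0.17710645  0.2146874 ] [ 3.14096304e+00 -2.43418104e-05 -3.09522927e+00] [ 0.033 -0.001 -0.002 -0.     0.001  0.006]
[ 0.51884515 -0.17635152  0.21464589]
rows [(241, array([224, 329]), np.int64(22)), (242, array([223, 329]), np.int64(33)), (243, array([223, 329]), np.int64(33)), (244, array([223, 329]), np.int64(33)), (245, array([223, 329]), np.int64(33)), (246, array([223, 329]), np.int64(33)), (247, array([223, 329]), np.int64(33)), (248, array([224, 329]), np.int64(33)), (249, array([224, 329]), np.int64(33)), (250, array([224, 329]), np.int64(33)), (251, array([224, 329]), np.int64(33)), (252, array([224, 329]), np.int64(32)), (253, array([224, 329]), np.int64(16)), (254, array([224, 329]), np.int64(14)), (255, array([224, 329]), np.int64(14)), (256, array([224, 328]), np.int64(13)), (257, array([224, 234]), np.int64(11)), (258, array([224, 232]), np.int64(9)), (259, array([224, 233]), np.int64(10)), (260, array([224, 233]), np.int64(10)), (261, array([224, 233]), np.int64(10))]
mouth [(322, array([247, 316]), np.int64(4)), (326, array([246, 316]), np.int64(7)), (330, array([240, 323]), np.int64(68)), (334, array([239, 324]), np.int64(79)), (338, array([239, 323]), np.int64(85)), (342, array([239, 323]), np.int64(85)), (346, array([239, 324]), np.int64(86)), (350, array([239, 324]), np.int64(86)), (354, array([259, 303]), np.int64(45))]
```

Run:
```python
from h import *
import h
T0=tcp();from scipy.spatial.transform import Rotation as Ro
def P():
    T=np.eye(4);T[:3,3]=[0.51866495,-0.17710645,0.2146874];T[:3,:3]=Ro.from_euler("xyz",[3.14096,0,-3.09523]).as_matrix();return T
h.tcp=P
l,r=onz("wrist",(223,241.5),.008),onz("wrist",(330,241),.008);print(l,r,(l+r)/2)
l,r=onz("wrist",(224,258),.008),onz("wrist",(329.5,256),.008);print(l,r,(l+r)/2)
for z in (.05,.068):
  l,r=onz("wrist",(239,344),z),onz("wrist",(324.5,344),z);print("box sides",l,r,(l+r)/2)
```

```text
[ 0.56173831 -0.22822806  0.008     ] [ 0.55644315 -0.12954226  0.008     ] [ 0.55909073 -0.17888516  0.008     ]
[ 0.57855224 -0.22755635  0.008     ] [ 0.57161196 -0.12847687  0.008     ] [ 0.5750821  -0.17801661  0.008     ]
box sides [ 0.64681744 -0.20918573  0.05      ] [ 0.64312779 -0.13051291  0.05      ] [ 0.64497262 -0.16984932  0.05      ]
box sides [ 0.63155023 -0.20692676  0.068     ] [ 0.62814376 -0.13429207  0.068     ] [ 0.62984699 -0.17060942  0.068     ]
```

Run:
```python
from h import *
plan([.606,-.1745,.13],np.pi+.056)
```

```text
now [ 0.5188 -0.1764  0.2146] twist [ 0.0006 -0.0001 -0.0081] rows>= 1.0
before turn total [-0.3486 -0.0094  0.3385] rows 3 each [-0.1162 -0.0031  0.1128]
after turn total [-0.3485 -0.0121  0.3386] rows 3 each [-0.1162 -0.004   0.1129]
```

>>> send_rows(
  moves=[
    {"twist": [0, 0, -0.008], "travel": [-0.087, -0.003, 0], "jaw": 0.2},
    {"twist": [0, 0, 0], "travel": [-0.087, -0.003, 0], "jaw": 0.2},
    {"twist": [0, 0, 0], "travel": [-0.087, -0.003, 0.1], "jaw": 0.2},
    {"twist": [0, 0, 0], "travel": [-0.087, -0.003, 0.1], "jaw": 0.2},
    {"twist": [0, 0, 0], "travel": [0, 0, 0.1], "jaw": 0.2},
    {"twist": [0, 0, 0], "travel": [0, 0, 0.038], "jaw": 0.2},
    {"twist": [0, 0, 0], "travel": [0, 0, 0], "jaw": 0.2},
    {"twist": [0, 0, 0], "travel": [0, 0, 0], "jaw": 0.2},
  ],
)

```text
time: 7.43
ee_pos: [0.6054, -0.1741, 0.13]
tool_rot: [3.141, -0.002, -3.085]
wrist_force: [0.7, -0.3, -0.1]
gripper_width: 0.346
grip_force: 33.9
```

Run:
```python
from h import *
grab_frame("wrist");grab_frame("wrist");grab_frame("wrist")
s=get_state();print(s["ee_pos"],s["tool_rot"])
save("wrist","wrist5.png");print(get_state()["ee_pos"])
```

```text
[ 0.60664406 -0.17553895  0.13211126] [-3.14039189e+00  2.45352115e-03 -3.08676225e+00]
[ 0.60662898 -0.17572861  0.13209831]
```

View pics/wrist5.png

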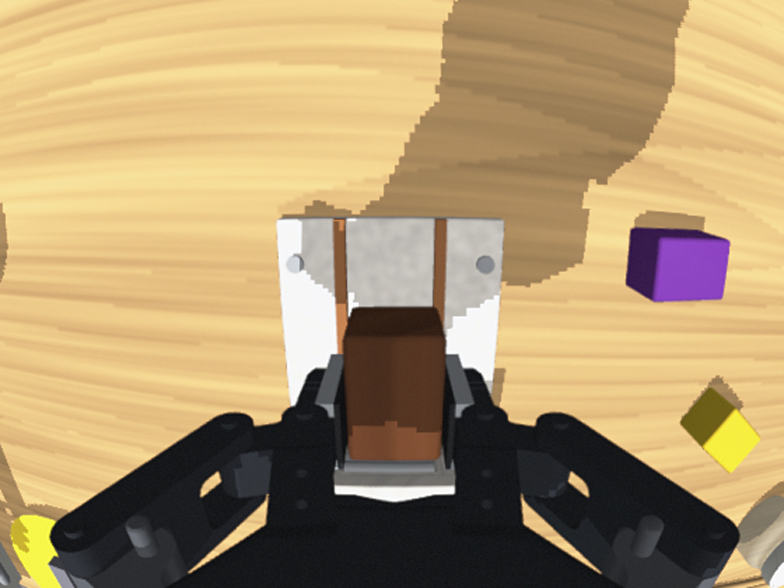

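The sill lies clear: strip inner edges at (345,218) and (434,218), board corners at (277,219) and (504,219). The blank's bottom rear edge runs (352,308) to (438,308), all in enlarged pixels.

Run:
```python
from h import *
p=lambda c,z:onz("wrist",np.array(c)/1.4,z).round(4)
print(get_state()["ee_pos"])
for c,z in [((277,219),.008),((504,219),.008),((345.5,220),.013),((434,220),.013),((347.5,295),.013),((435.5,295),.013),((285,340),.008),((498,320),.008),((352,308),.053),((438.5,308),.053),((344,334),.083),((445,334),.083)]: print(c,p(c,z))
```

```text
[ 0.60662898 -0.17572861  0.13209831]
(277, 219) [ 0.5617 -0.2287  0.008 ]
(504, 219) [ 0.5563 -0.13    0.008 ]
(345.5, 220) [ 0.5604 -0.198   0.013 ]
(434, 220) [ 0.5584 -0.1611  0.013 ]
(347.5, 295) [ 0.5931 -0.1961  0.013 ]
(435.5, 295) [ 0.5909 -0.1579  0.013 ]
(285, 340) [ 0.6183 -0.2256  0.008 ]
(498, 320) [ 0.6027 -0.1274  0.008 ]
(352, 308) [ 0.5855 -0.1907  0.053 ]
(438.5, 308) [ 0.5838 -0.1609  0.053 ]
(344, 334) [ 0.5833 -0.1904  0.083 ]
(445, 334) [ 0.5817 -0.162   0.083 ]
```

>>> send_rows(
  moves=[
    {"twist": [0, 0, 0], "travel": [0, -0.007, 0.05], "jaw": 0.2},
    {"twist": [0, 0, 0], "travel": [0, 0, 0.05], "jaw": 0.2},
    {"twist": [0, 0, 0], "travel": [0, 0, 0.04], "jaw": 0.2},
    {"twist": [0, 0, 0], "travel": [0, 0, 0.02], "jaw": 0.2},
    {"twist": [0, 0, 0], "travel": [0, 0, 0.014], "jaw": 0.2},
    {"twist": [0, 0, 0], "travel": [0, 0, 0], "jaw": 0.2},
    {"twist": [0, 0, 0], "travel": [0, 0, 0], "jaw": 0.2},
    {"twist": [0, 0, 0], "travel": [0, 0, 0], "jaw": 0.2},
  ],
)

```text
time: 8.3
ee_pos: [0.6054, -0.177, 0.0867]
tool_rot: [3.141, -0.001, -3.087]
wrist_force: [-2.9, 0.8, 5.7]
gripper_width: 0.342
grip_force: 34.8
```

>>> send_rows(
  moves=[
    {"twist": [0, 0, 0], "travel": [0, 0, -0.004], "jaw": 0.4},
    {"twist": [0, 0, 0], "travel": [0, 0, 0], "jaw": 0.5},
    {"twist": [0, 0, 0], "travel": [0, 0, 0], "jaw": 0.55},
    {"twist": [0, 0, 0], "travel": [0, 0, 0], "jaw": 0.55},
    {"twist": [0, 0, 0], "travel": [0, 0, -0.05], "jaw": 0.55},
    {"twist": [0, 0, 0], "travel": [0, 0, -0.16], "jaw": 0.55},
    {"twist": [0, 0, 0], "travel": [0, 0, -0.16], "jaw": 0.55},
    {"twist": [0, 0, 0], "travel": [0, 0, -0.16], "jaw": 0.55},
  ],
)

```text
time: 8.97
ee_pos: [0.6056, -0.1769, 0.222]
tool_rot: [3.141, -0.001, -3.087]
wrist_force: [0.9, 0.1, 0.1]
gripper_width: 0.549
grip_force: 0.0
```

>>> send_rows(
  moves=[
    {"twist": [0, 0, 0], "travel": [0, 0.16, 0], "jaw": 1},
    {"twist": [0, 0, 0], "travel": [0, 0.16, 0], "jaw": 1},
    {"twist": [0, 0, 0], "travel": [0.04, 0.15, 0], "jaw": 1},
    {"twist": [0, 0, 0], "travel": [0.06, 0.15, 0], "jaw": 1},
    {"twist": [0, 0, 0], "travel": [0.06, 0.15, 0], "jaw": 1},
    {"twist": [0, 0, 0], "travel": [0.06, 0.15, 0], "jaw": 1},
    {"twist": [0, 0, 0], "travel": [0.06, 0.15, 0], "jaw": 1},
    {"twist": [0, 0, 0], "travel": [0.06, 0.15, 0], "jaw": 1},
  ],
)

```text
time: 9.63
ee_pos: [0.5036, 0.1243, 0.2212]
tool_rot: [3.141, 0.001, -3.087]
wrist_force: [1.7, 0.1, -0.1]
gripper_width: 1.0
grip_force: 0.0
```

>>> send_rows(
  moves=[
    {"twist": [0, 0, 0], "travel": [0.08, 0.14, 0], "jaw": 1},
    {"twist": [0, 0, 0], "travel": [0.08, 0.14, 0], "jaw": 1},
    {"twist": [0, 0, 0], "travel": [0.08, 0.14, 0], "jaw": 1},
    {"twist": [0, 0, 0], "travel": [0.08, 0.14, 0], "jaw": 1},
    {"twist": [0, 0, 0], "travel": [0.08, 0, 0], "jaw": 1},
    {"twist": [0, 0, 0], "travel": [0, 0, 0], "jaw": 1},
    {"twist": [0, 0, 0], "travel": [0, 0, 0], "jaw": 1},
    {"twist": [0, 0, 0], "travel": [0, 0, 0], "jaw": 1},
  ],
)

```text
time: 10.3
ee_pos: [0.3978, 0.2572, 0.2209]
tool_rot: [3.141, 0.002, -3.087]
wrist_force: [-0.3, 0.1, -0.1]
gripper_width: 1.004
grip_force: 0.0
```

Run:
```python
from h import *
for i in range(3): grab_frame("wrist")
s=get_state();print(s["ee_pos"],s["tool_rot"],s["time"])
im=save("wrist","wrist6.png");np.save("f6.npy",im)
for n,z in {"stick_grip":.05,"stick_tip":.011,"blank_center":.023}.items():
    for r in tip_of("wrist",n)[:3]:
        print(n,round(r["score"],2),np.round(r["position"]),onz("wrist",r["position"],z).round(4))
print(recognise("wrist","stick_grip")[:2])
print(get_state()["ee_pos"])
grab_frame("side")
for r in tip_of("side","blank_center")[:4]: print("side",round(r["score"],2),np.round(r["position"]),onz("side",r["position"],.023).round(4))
```

```text
[0.39821769 0.25664125 0.22044763] [ 3.14131193e+00  9.52421791e-04 -3.08887554e+00] 10.45
stick_grip 0.71 [312. 283.] [0.4597 0.2869 0.05  ]
stick_tip 0.9 [341. 366.] [0.5931 0.3377 0.011 ]
blank_center 0.65 [107. 381.] [0.652  0.0408 0.023 ]
blank_center 0.59 [ 49. 316.] [ 0.5571 -0.0223  0.023 ]
blank_center 0.56 [194. 318.] [0.5244 0.1756 0.023 ]
[{'extent': [293.3, 238.4, 350.0, 360.2], 'score': 0.62}]
[0.39744441 0.25675004 0.22004435]
side 0.8 [285. 266.] [0.5302 0.1891 0.023 ]
side 0.77 [242. 221.] [0.6639 0.0428 0.023 ]
side 0.69 [270. 170.] [ 0.5981 -0.1782  0.023 ]
side 0.56 [277. 204.] [ 0.5649 -0.0291  0.023 ]
```

```bash
cat >> h.py <<'E'
def topview(im,cx,cy,z,w,T,res=.0005):
    m=camera_model("wrist");A=np.linalg.inv(T@np.array(m["hand_eye"]));K=np.array(m["intrinsics"])
    g=np.arange(-w,w,res);X,Y=np.meshgrid(g,g,indexing="ij");P=np.stack([cx+X,cy+Y,0*X+z],-1)
    c=P@A[:3,:3].T+A[:3,3];r=np.hypot(c[...,0],c[...,1]);th=np.arctan2(r,c[...,2])
    return cv2.remap(im,(K[0,2]+K[0,0]*th*c[...,0]/r).astype(np.float32),(K[1,2]+K[1,1]*th*c[...,1]/r).astype(np.float32),cv2.INTER_CUBIC)
E
python3 - <<'E'
from h import *
im=np.load("f6.npy")[:,:,::-1].copy();T=tcp();T[:3,3]=[0.39822,0.25664,0.22045]
a=topview(im,.465,.29,.08,.05,T,.00025);b=topview(im,.53,.315,.022,.1,T,.0005)
cv2.imwrite("pics/stick.png",np.hstack([a,b]))
E
```

```text
(no output)
```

View pics/stick.png

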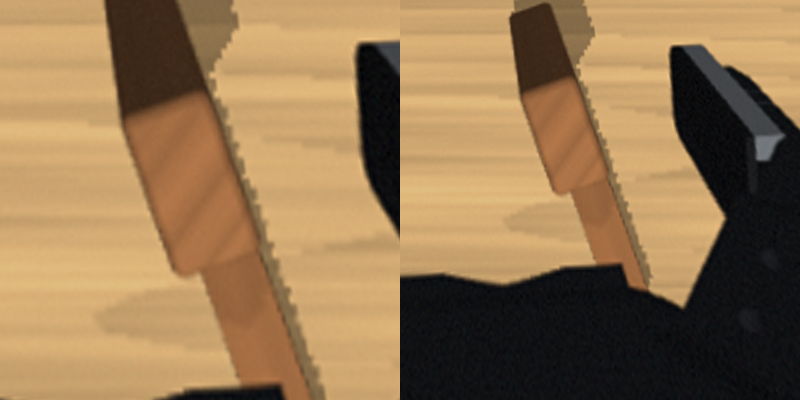

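The rectified picture shows the handle top with corners (124,120), (208,90), (262,246), (180,275). That puts its centre at about (0.461, 0.288), with yaw about 20°.

Run:
```python
from h import *
plan([.4605,.288,.18],np.pi+.349)
```

```text
now [0.3973 0.2569 0.22  ] twist [-0.000e+00 -2.000e-04 -2.818e-01] rows>= 3.0
before turn total [-0.2593  0.1106  0.1601] rows 2 each [-0.1297  0.0553  0.0801]
after turn total [-0.2803  0.0304  0.1602] rows 2 each [-0.1401  0.0152  0.0801]
```

>>> send_rows(
  moves=[
    {"twist": [0, 0, -0.094], "travel": [0, 0, 0], "jaw": 0.7},
    {"twist": [0, 0, -0.094], "travel": [0, 0, 0], "jaw": 0.7},
    {"twist": [0, 0, -0.094], "travel": [0, 0, 0], "jaw": 0.7},
    {"twist": [0, 0, 0], "travel": [-0.14, 0.015, 0.04], "jaw": 0.7},
    {"twist": [0, 0, 0], "travel": [-0.14, 0.015, 0.04], "jaw": 0.7},
    {"twist": [0, 0, 0], "travel": [0, 0, 0.08], "jaw": 0.7},
    {"twist": [0, 0, 0], "travel": [0, 0, 0], "jaw": 0.7},
    {"twist": [0, 0, 0], "travel": [0, 0, 0], "jaw": 0.7},
  ],
)

```text
time: 11.47
ee_pos: [0.4592, 0.2876, 0.179]
tool_rot: [-3.141, -0.004, -2.792]
wrist_force: [-0.7, -0.3, 0.0]
gripper_width: 0.702
grip_force: 0.0
```

Run:
```python
from h import *
for i in range(2): grab_frame("wrist")
T=tcp();im=grab_frame("wrist");T2=T
v=topview(im,.461,.288,.08,.05,T,.00025)
h=cv2.cvtColor(v,cv2.COLOR_RGB2HSV);
for n,m in (("hsvcentre",h[200,200]),):print(n,m)
# top face = connected region with value/hue like the centre
mask=cv2.inRange(v.astype(int).clip(0,255).astype(np.uint8),np.clip(v[190:211,190:211].reshape(-1,3).mean(0)-32,0,255),np.clip(v[190:211,190:211].reshape(-1,3).mean(0)+32,0,255))
mask=cv2.morphologyEx(mask,cv2.MORPH_OPEN,np.ones((5,5)))
n,l,st,c=cv2.connectedComponentsWithStats(mask);k=l[200,200];print(k,st[k],c[k])
if k: 
    p=np.argwhere(l==k)[:,::-1].astype(np.float32);print(cv2.minAreaRect(p))
print("at z.08 centre",.461+(c[k][1]-200)*.00025,.288+(c[k][0]-200)*.00025, T[:3,3])
for r in tip_of("wrist","stick_grip")[:2]: print(r,onz("wrist",r["position"],.05))
for r in tip_of("wrist","stick_tip")[:2]: print(r,onz("wrist",r["position"],.011))
```

```text
hsvcentre [ 13 150 192]
4 [  156   170   142   230 15265] [226.6175565  283.03262365]
((228.85430908203125, 294.4109191894531), (241.28103637695312, 86.2396469116211), 71.80083465576172)
at z.08 centre 0.4817581559122175 0.29465438912545033 [0.45968928 0.28789855 0.18052345]
{'position': [280.5, 227.4], 'score': 0.83} [0.4604246  0.28801484 0.05      ]
{'position': [280.5, 356.0], 'score': 0.7} [0.59779337 0.33810584 0.011     ]
```

>>> send_rows(
  moves=[
    {"twist": [0, 0, 0], "travel": [-0.003, 0, 0.12], "jaw": 0.7},
    {"twist": [0, 0, 0], "travel": [0, 0, 0.12], "jaw": 0.7},
    {"twist": [0, 0, 0], "travel": [0, 0, 0.066], "jaw": 0.7},
    {"twist": [0, 0, 0], "travel": [0, 0, 0], "jaw": 0.1},
    {"twist": [0, 0, 0], "travel": [0, 0, 0], "jaw": 0.1},
    {"twist": [0, 0, 0], "travel": [0, 0, 0], "jaw": 0.1},
    {"twist": [0, 0, 0], "travel": [0, 0, 0], "jaw": 0.1},
    {"twist": [0, 0, 0], "travel": [0, 0, 0], "jaw": 0.1},
  ],
  newtons=90,
)

```text
time: 12.38
ee_pos: [0.4618, 0.2888, 0.1051]
tool_rot: [3.141, 0.003, -2.792]
wrist_force: [0.7, -0.3, -0.1]
gripper_width: 0.266
grip_force: 87.9
```

>>> send_rows(
  moves=[
    {"twist": [0, 0, 0], "travel": [0, 0, 0], "jaw": 0.1},
    {"twist": [0, 0, 0], "travel": [0, 0, 0], "jaw": 0.1},
  ],
)

```text
time: 12.55
ee_pos: [0.4619, 0.2888, 0.1051]
tool_rot: [3.141, 0.003, -2.792]
wrist_force: [-0.6, -0.8, 7.0]
gripper_width: 0.264
grip_force: 89.0
```

>>> send_rows(
  moves=[
    {"twist": [0, 0, 0], "travel": [0, 0, -0.1], "jaw": 0.1},
    {"twist": [0, 0, 0], "travel": [0, 0, -0.15], "jaw": 0.1},
    {"twist": [0, 0, 0], "travel": [0, 0, -0.1], "jaw": 0.1},
    {"twist": [0, 0, 0.094], "travel": [0, 0, 0], "jaw": 0.1},
    {"twist": [0, 0, 0.094], "travel": [0, 0, 0], "jaw": 0.1},
    {"twist": [0, 0, 0.093], "travel": [0, 0, 0], "jaw": 0.1},
    {"twist": [0, 0, 0], "travel": [0, 0, 0], "jaw": 0.1},
    {"twist": [0, 0, 0], "travel": [0, 0, 0], "jaw": 0.1},
  ],
)

```text
time: 13.22
ee_pos: [0.4609, 0.2884, 0.1913]
tool_rot: [3.142, 0.0, -3.084]
wrist_force: [-0.1, 0.6, -0.3]
gripper_width: 0.272
grip_force: 88.1
```

Run:
```python
from h import *
plan([.422,-.1868,.19],np.pi+.055)
```

```text
now [0.4609 0.2884 0.1913] twist [0.     0.     0.0028] rows>= 1.0
before turn total [ 0.2653 -1.8884  0.005 ] rows 12 each [ 0.0221 -0.1574  0.0004]
after turn total [ 0.2597 -1.8892  0.005 ] rows 12 each [ 0.0216 -0.1574  0.0004]
```

>>> send_rows(
  moves=[
    {"twist": [0, 0, 0], "travel": [0.019, -0.135, 0], "jaw": 0.1},
    {"twist": [0, 0, 0], "travel": [0.019, -0.135, 0], "jaw": 0.1},
    {"twist": [0, 0, 0], "travel": [0.019, -0.135, 0], "jaw": 0.1},
    {"twist": [0, 0, 0], "travel": [0.019, -0.135, 0], "jaw": 0.1},
    {"twist": [0, 0, 0], "travel": [0.019, -0.135, 0], "jaw": 0.1},
    {"twist": [0, 0, 0], "travel": [0.019, -0.135, 0], "jaw": 0.1},
    {"twist": [0, 0, 0], "travel": [0.019, -0.135, 0], "jaw": 0.1},
    {"twist": [0, 0, 0], "travel": [0.019, -0.135, 0], "jaw": 0.1},
  ],
)

```text
time: 13.88
ee_pos: [0.4376, 0.0152, 0.1912]
tool_rot: [-3.142, 0.0, -3.083]
wrist_force: [0.4, -0.7, -0.7]
gripper_width: 0.269
grip_force: 88.5
```

>>> send_rows(
  moves=[
    {"twist": [0, 0, 0], "travel": [0.019, -0.135, 0], "jaw": 0.1},
    {"twist": [0, 0, 0], "travel": [0.019, -0.135, 0], "jaw": 0.1},
    {"twist": [0, 0, 0], "travel": [0.019, -0.135, 0], "jaw": 0.1},
    {"twist": [0, 0, 0], "travel": [0.019, -0.135, 0], "jaw": 0.1},
    {"twist": [0, 0, 0], "travel": [0.019, -0.135, 0], "jaw": 0.1},
    {"twist": [0, 0, 0], "travel": [0.019, -0.135, 0], "jaw": 0.1},
    {"twist": [0, 0, 0], "travel": [0, 0, 0], "jaw": 0.1},
    {"twist": [0, 0, 0], "travel": [0, 0, 0], "jaw": 0.1},
  ],
)

```text
time: 14.55
ee_pos: [0.4207, -0.1887, 0.1911]
tool_rot: [-3.142, 0.0, -3.088]
wrist_force: [0.6, 0.7, -1.2]
gripper_width: 0.275
grip_force: 88.6
```

Run:
```python
from h import *
for i in range(4): grab_frame("wrist")
s=get_state();print(s["tool_rot"],s["wrist_force"],s["gripper_width"])
im=save("wrist","wrist7.png");np.save("f7.npy",im)
for n,z in {"stick_tip":.19-.105+.011,"blank_center":.023,"sill":.008,"mouth":.029}.items():
    for r in tip_of("wrist",n)[:3]:
        print(n,round(r["score"],2),np.round(r["position"]),onz("wrist",r["position"],z).round(4))
plan([.422,-.1868,.115],np.pi+.055)
```

```text
[ 3.14079913e+00 -6.45404126e-04 -3.08374781e+00] [ 0.27234704  0.71001165 -0.85164591] 0.2723534702471883
blank_center 0.63 [412. 349.] [ 0.5578 -0.0457  0.023 ]
blank_center 0.59 [558. 311.] [0.5293 0.1616 0.023 ]
mouth 0.57 [519. 367.] [0.6058 0.1259 0.029 ]
mouth 0.16 [ 50. 333.] [ 0.5771 -0.4372  0.029 ]
now [ 0.4209 -0.1863  0.1912] twist [ 0.0001 -0.      0.0021] rows>= 1.0
before turn total [-0.0042 -0.0022  0.3046] rows 2 each [-0.0021 -0.0011  0.1523]
after turn total [-0.0042 -0.0022  0.3046] rows 2 each [-0.0021 -0.0011  0.1523]
```

Run:
```python
from h import *
rs=[]
for c in ("scene","side"):
    grab_frame(c)
    m=camera_model(c)
    for n,z in {"stick_tip":.097,"blank_center":.023,"sill":.008,"mouth":.029}.items():
        for r in tip_of(c,n)[:4]:
            print(c,n,round(r["score"],2),np.round(r["position"],1),onz(c,r["position"],z).round(4))
```

```text
scene stick_tip 0.91 [233.9 233.2] [ 0.5563 -0.1816  0.097 ]
scene blank_center 0.78 [318.6 232.3] [0.6687 0.026  0.023 ]
scene blank_center 0.7 [256.3 261.6] [ 0.605  -0.1636  0.023 ]
scene blank_center 0.69 [272.4 236.6] [ 0.5792 -0.0574  0.023 ]
scene blank_center 0.48 [304.5 195.8] [0.5409 0.1686 0.023 ]
scene mouth 0.66 [274.  268.6] [ 0.6587 -0.1678  0.029 ]
side stick_tip 0.76 [282.2 149. ] [ 0.5584 -0.1969  0.097 ]
side blank_center 0.68 [242.4 219.3] [0.6625 0.0348 0.023 ]
side blank_center 0.68 [280.2 262.2] [0.5441 0.177  0.023 ]
side blank_center 0.64 [269.4 166.5] [ 0.6003 -0.1938  0.023 ]
side blank_center 0.55 [268.4 384.3] [0.5522 0.49   0.023 ]
side sill 0.72 [267.3 174.3] [ 0.6059 -0.1722  0.008 ]
side mouth 0.68 [250.8 168.8] [ 0.6593 -0.1733  0.029 ]
```

>>> send_rows(
  moves=[
    {"twist": [0, 0, 0], "travel": [0, -0.002, 0.1], "jaw": 0.1},
    {"twist": [0, 0, 0], "travel": [0, 0, 0.1], "jaw": 0.1},
    {"twist": [0, 0, 0], "travel": [0, 0, 0.06], "jaw": 0.1},
    {"twist": [0, 0, 0], "travel": [0, 0, 0.04], "jaw": 0.1},
    {"twist": [0, 0, 0], "travel": [0, 0, 0], "jaw": 0.1},
    {"twist": [0, 0, 0], "travel": [0, 0, 0], "jaw": 0.1},
    {"twist": [0, 0, 0], "travel": [0, 0, 0], "jaw": 0.1},
    {"twist": [0, 0, 0], "travel": [0, 0, 0], "jaw": 0.1},
  ],
)

```text
time: 16.17
ee_pos: [0.4213, -0.1879, 0.1169]
tool_rot: [-3.141, 0.001, -3.086]
wrist_force: [0.1, -1.2, -1.6]
gripper_width: 0.268
grip_force: 88.7
```

Run:
```python
from h import *
for i in range(4): grab_frame("side")
s=get_state();print(s["ee_pos"],s["tool_rot"],s["wrist_force"],s["wrist_torque"])
save("side","side8.png")
for n,z in {"stick_tip":.022,"blank_center":.023,"stick_grip":.061}.items():
    for r in tip_of("side",n)[:4]: print(n,round(r["score"],2),np.round(r["position"],1),onz("side",r["position"],z).round(4))
```

```text
[ 0.42111263 -0.1877542   0.11667848] [-3.14095850e+00  8.71965622e-04 -3.08608598e+00] [ 0.52087818  0.47448085 -1.16692957] [-0.01416135  0.04426238 -0.00320605]
stick_tip 0.79 [279.9 164.1] [ 0.5665 -0.2083  0.022 ]
stick_tip 0.17 [208.2 310.2] [0.7124 0.3253 0.022 ]
blank_center 0.69 [276.3 204.8] [ 0.5672 -0.027   0.023 ]
blank_center 0.68 [269.4 167.9] [ 0.5998 -0.1871  0.023 ]
blank_center 0.65 [315.3 236.5] [0.4504 0.0859 0.023 ]
blank_center 0.63 [285.8 263.1] [0.529 0.179 0.023]
stick_grip 0.68 [251.4 168.9] [ 0.652  -0.1392  0.061 ]
```

Run:
```python
from h import *
im=cv2.cvtColor(grab_frame("side"),cv2.COLOR_RGB2HSV)
m=camera_model("side");K=np.array(m["intrinsics"]);R=np.array(m["R"]);t=np.array(m["t"])
def pr(X):
    c=R@np.array(X)+t;p=K@c;return (p[:2]/p[2]).round(1)
print("exp tip",pr([.564,-.18,.022]),"exp tip top",pr([.564,-.18,.033]),"blank top ctr",pr([.607,-.1766,.038]),"blank rear",pr([.585,-.178,.023]),"grip",pr([.421,-.188,.06]), "mouth",pr([.659,-.17,.029]))
ch=lambda h,s,v:"." if s<60 else ("#" if v<90 else ("b" if v<150 else "o"))
for r in range(158,184): print(r,"".join(ch(*map(int,im[r,c])) for c in range(245,320)))
g=grab_frame("scene");print([ (n,[(round(r["score"],2),np.round(r["position"],1)) for r in tip_of("scene",n)[:2]]) for n in("stick_tip","stick_grip")])
m=camera_model("scene");K=np.array(m["intrinsics"]);R=np.array(m["R"]);t=np.array(m["t"])
print("scene exp tip",pr([.564,-.18,.022]),"blank c",pr([.607,-.1766,.023]))
```

```text
exp tip [280.2 170. ] exp tip top [280.2 167.5] blank top ctr [266.8 166.6] blank rear [273.7 170. ] grip [325.1 161.2] mouth [250.8 169.5]
158 .........bboobbbbbbbbbbbbbbbbbbbbbbbbbboooooooobbbbbbbbbboobbbbbbbbbbbbbbbb
159 .........bboobbbbbbbbbbbbbbbbbbbbbbbobboooooooobbbbbbbbbooobbbbbbbbbbbbbbbb
160 .........bboobbbbbbbbbbbbbbbbbbbbbbbobboooooooobbbbbbbbbooobbbbbbbbbbbbbbb#
161 .........bboobbbbbbbbbbbbbbbbbbbbbbooboooooooobbbbbbbbbbooobbbbbbbbbbbbbbb#
162 .........boooobbbbbbboobbbbbbbbbbbboooooooooooobbbbbbbbbooobbbbbbbbbbbbbbb#
163 .....................................ooooooooobbbbbbbbbboobbbbbbbbbbbbbbbb#
164 ..................bbbbbbbbbbbb........bboooooobbbbbbbbbbbobbbbbbbbbbbbbbbb#
165 ..................############.......bbbbbbbbbbbbbbbbbbbbbbbbbbbbbbbbbbbbb#
166 .................b############......bbbbbbbbbbbbbbbbbbbbbbbbbbbbbbbbbbbbbb#
167 .........bbbbbbbbb###########bbbbbbbbbbbbbbbbbbbbbbbbbbbbbbbbbbbbbbbbbbbbb#
168 .........#####bb###b#b###b###b#bbbbbbbbbbbbbbbbbbbbbbbbbbbbbbbbbbbbbbbbbbb#
169 .................#############b....bbbbbbbbbbbbbbbbbbbbbbbbbbbbbbbbbbbbbbb#

[... 567 characters left out ...]
.....#####bbbbbbbbbbbbbbbbbbbbbbbbbbbbbbbbbbbbbbbbbbbbbbbbbbbbbbbbbbbbbb
178 .....................................bbbbbbbbbbbbbbbbbbbbbbbbbbbbbbbbbbbbbb
179 ......................................bbbbbbbbooobbbooobbbbbooobbbobbbbbbbo
180 ......................................bbbbbbbbooobbboobbbbbbooobbooobbbbbbo
181 ......................................bbbbbbbbooobbboobbbbbboobbbooobbbbbbo
182 ......................................bbobbbbbooobbboobbbbbboobbbooobbbbbbo
183 ......................................bbobbbbboobbbboobbbbbboobbbooobbbbbbo
[('stick_tip', [(0.71, array([238.8, 258.6]))]), ('stick_grip', [(0.84, array([189.9, 229.6]))])]
scene exp tip [238.4 259.5] blank c [253.8 264.8]
```

>>> send_rows(
  moves=[
    {"twist": [0, 0, 0], "travel": [-0.03, 0, 0], "jaw": 0.1},
    {"twist": [0, 0, 0], "travel": [-0.03, 0, 0], "jaw": 0.1},
    {"twist": [0, 0, 0], "travel": [-0.02, 0, 0], "jaw": 0.1},
    {"twist": [0, 0, 0], "travel": [-0.02, 0, 0], "jaw": 0.1},
    {"twist": [0, 0, 0], "travel": [-0.02, 0, 0], "jaw": 0.1},
    {"twist": [0, 0, 0], "travel": [-0.02, 0, 0], "jaw": 0.1},
    {"twist": [0, 0, 0], "travel": [-0.02, 0, 0], "jaw": 0.1},
    {"twist": [0, 0, 0], "travel": [-0.02, 0, 0], "jaw": 0.1},
  ],
)

```text
time: 17.43
ee_pos: [0.4662, -0.185, 0.1161]
tool_rot: [3.142, -0.0, -3.086]
wrist_force: [-0.6, -0.0, -0.6]
gripper_width: 0.268
grip_force: 88.7
```

>>> send_rows(
  moves=[
    {"twist": [0, 0, 0], "travel": [-0.02, 0, 0], "jaw": 0.1},
    {"twist": [0, 0, 0], "travel": [-0.02, 0, 0], "jaw": 0.1},
    {"twist": [0, 0, 0], "travel": [-0.02, 0, 0], "jaw": 0.1},
    {"twist": [0, 0, 0], "travel": [-0.02, 0, 0], "jaw": 0.1},
  ],
)

```text
time: 17.77
ee_pos: [0.4831, -0.1835, 0.1156]
tool_rot: [3.141, -0.007, -3.087]
wrist_force: [-11.1, -0.4, 5.4]
gripper_width: 0.27
grip_force: 89.6
```

>>> send_rows(
  moves=[
    {"twist": [0, 0, 0], "travel": [-0.02, 0, 0], "jaw": 0.1},
    {"twist": [0, 0, 0], "travel": [-0.02, 0, 0], "jaw": 0.1},
    {"twist": [0, 0, 0], "travel": [-0.02, 0, 0], "jaw": 0.1},
    {"twist": [0, 0, 0], "travel": [-0.02, 0, 0], "jaw": 0.1},
  ],
)

```text
time: 18.1
ee_pos: [0.5039, -0.1825, 0.1157]
tool_rot: [3.141, -0.005, -3.087]
wrist_force: [-6.9, -1.3, 2.7]
gripper_width: 0.268
grip_force: 89.3
```

>>> send_rows(
  moves=[
    {"twist": [0, 0, 0], "travel": [-0.02, 0, 0], "jaw": 0.1},
    {"twist": [0, 0, 0], "travel": [-0.02, 0, 0], "jaw": 0.1},
    {"twist": [0, 0, 0], "travel": [-0.02, 0, 0], "jaw": 0.1},
    {"twist": [0, 0, 0], "travel": [-0.02, 0, 0], "jaw": 0.1},
  ],
)

```text
time: 18.43
ee_pos: [0.5254, -0.1816, 0.1158]
tool_rot: [3.141, -0.002, -3.086]
wrist_force: [-2.7, 0.3, -0.5]
gripper_width: 0.271
grip_force: 88.9
```

>>> send_rows(
  moves=[
    {"twist": [0, 0, 0], "travel": [-0.02, 0, 0], "jaw": 0.1},
    {"twist": [0, 0, 0], "travel": [-0.02, 0, 0], "jaw": 0.1},
    {"twist": [0, 0, 0], "travel": [-0.02, 0, 0], "jaw": 0.1},
  ],
)

```text
time: 18.68
ee_pos: [0.541, -0.1808, 0.1158]
tool_rot: [3.141, -0.001, -3.086]
wrist_force: [-2.3, 0.1, -1.8]
gripper_width: 0.269
grip_force: 88.7
```

>>> send_rows(
  moves=[
    {"twist": [0, 0, 0], "travel": [-0.008, 0, 0], "jaw": 0.1},
    {"twist": [0, 0, 0], "travel": [-0.008, 0, 0], "jaw": 0.1},
    {"twist": [0, 0, 0], "travel": [-0.008, 0, 0], "jaw": 0.1},
  ],
)

```text
time: 18.93
ee_pos: [0.5467, -0.1805, 0.116]
tool_rot: [3.141, -0.0, -3.086]
wrist_force: [-2.2, 0.6, -1.8]
gripper_width: 0.27
grip_force: 88.7
```

>>> send_rows(
  moves=[
    {"twist": [0, 0, 0], "travel": [-0.008, 0, 0], "jaw": 0.1},
    {"twist": [0, 0, 0], "travel": [-0.008, 0, 0], "jaw": 0.1},
    {"twist": [0, 0, 0], "travel": [-0.008, 0, 0], "jaw": 0.1},
    {"twist": [0, 0, 0], "travel": [-0.008, 0, 0], "jaw": 0.1},
    {"twist": [0, 0, 0], "travel": [0, 0, 0], "jaw": 0.1},
  ],
)

```text
time: 19.35
ee_pos: [0.5553, -0.1801, 0.1161]
tool_rot: [3.142, 0.001, -3.086]
wrist_force: [0.1, -0.1, -3.4]
gripper_width: 0.27
grip_force: 88.5
```

>>> send_rows(
  moves=[
    {"twist": [0, 0, 0], "travel": [-0.008, 0, 0], "jaw": 0.1},
    {"twist": [0, 0, 0], "travel": [-0.008, 0, 0], "jaw": 0.1},
    {"twist": [0, 0, 0], "travel": [-0.008, 0, 0], "jaw": 0.1},
  ],
)

```text
time: 19.6
ee_pos: [0.5607, -0.1798, 0.1161]
tool_rot: [3.142, -0.0, -3.086]
wrist_force: [-0.9, 0.3, -2.8]
gripper_width: 0.264
grip_force: 88.5
```

>>> send_rows(
  moves=[
    {"twist": [0, 0, 0], "travel": [-0.008, 0, 0], "jaw": 0.1},
    {"twist": [0, 0, 0], "travel": [-0.008, 0, 0], "jaw": 0.1},
    {"twist": [0, 0, 0], "travel": [-0.008, 0, 0], "jaw": 0.1},
  ],
)

```text
time: 19.85
ee_pos: [0.5667, -0.1795, 0.1161]
tool_rot: [-3.141, -0.0, -3.086]
wrist_force: [-3.4, -0.5, -2.2]
gripper_width: 0.269
grip_force: 88.6
```

>>> send_rows(
  moves=[
    {"twist": [0, 0, 0], "travel": [-0.006, 0, 0], "jaw": 0.1},
    {"twist": [0, 0, 0], "travel": [0, 0, 0], "jaw": 0.1},
  ],
)

```text
time: 20.02
ee_pos: [0.5677, -0.1794, 0.116]
tool_rot: [-3.141, -0.001, -3.086]
wrist_force: [-3.6, -0.2, -2.6]
gripper_width: 0.27
grip_force: 88.9
```

>>> send_rows(
  moves=[
    {"twist": [0, 0, 0], "travel": [-0.006, 0, 0], "jaw": 0.1},
    {"twist": [0, 0, 0], "travel": [-0.004, 0, 0], "jaw": 0.1},
    {"twist": [0, 0, 0], "travel": [0, 0, 0], "jaw": 0.1},
  ],
)

```text
time: 20.27
ee_pos: [0.5692, -0.1793, 0.1159]
tool_rot: [-3.142, -0.003, -3.087]
wrist_force: [-6.4, -2.3, -1.2]
gripper_width: 0.268
grip_force: 89.0
```

>>> send_rows(
  moves=[
    {"twist": [0, 0, 0], "travel": [-0.006, 0, 0], "jaw": 0.1},
    {"twist": [0, 0, 0], "travel": [-0.003, 0, 0], "jaw": 0.1},
    {"twist": [0, 0, 0], "travel": [0, 0, 0], "jaw": 0.1},
    {"twist": [0, 0, 0], "travel": [0, 0, 0], "jaw": 0.1},
    {"twist": [0, 0, 0], "travel": [0, 0, 0], "jaw": 0.1},
    {"twist": [0, 0, 0], "travel": [0, 0, 0], "jaw": 0.1},
  ],
)

```text
time: 20.77
ee_pos: [0.5705, -0.1791, 0.1158]
tool_rot: [3.142, -0.005, -3.087]
wrist_force: [-10.0, -1.5, 2.2]
gripper_width: 0.267
grip_force: 89.3
```

>>> send_rows(
  moves=[
    {"twist": [0, 0, 0], "travel": [0, 0, 0], "jaw": 0.1},
    {"twist": [0, 0, 0], "travel": [0, 0, 0], "jaw": 0.1},
    {"twist": [0, 0, 0], "travel": [0, 0, 0], "jaw": 0.1},
    {"twist": [0, 0, 0], "travel": [0, 0, 0], "jaw": 0.1},
  ],
)

```text
time: 21.1
ee_pos: [0.5704, -0.1791, 0.1158]
tool_rot: [3.142, -0.005, -3.087]
wrist_force: [-10.6, -0.9, 1.7]
gripper_width: 0.267
grip_force: 89.3
```

>>> send_rows(
  moves=[
    {"twist": [0, 0, 0], "travel": [0.01, 0, 0], "jaw": 0.1},
    {"twist": [0, 0, 0], "travel": [0.01, 0, 0], "jaw": 0.1},
    {"twist": [0, 0, 0], "travel": [0.02, 0, 0], "jaw": 0.1},
    {"twist": [0, 0, 0], "travel": [0.04, 0, 0], "jaw": 0.1},
    {"twist": [0, 0, 0], "travel": [0.06, 0, 0], "jaw": 0.1},
    {"twist": [0, 0, 0], "travel": [0.06, 0, 0], "jaw": 0.1},
    {"twist": [0, 0, 0], "travel": [0.06, 0, 0], "jaw": 0.1},
    {"twist": [0, 0, 0], "travel": [0.06, 0, 0], "jaw": 0.1},
  ],
)

```text
time: 21.77
ee_pos: [0.4935, -0.1838, 0.1168]
tool_rot: [-3.141, 0.003, -3.086]
wrist_force: [0.4, 0.5, -0.4]
gripper_width: 0.268
grip_force: 88.7
```

>>> send_rows(
  moves=[
    {"twist": [0, 0, 0], "travel": [0.06, 0, 0], "jaw": 0.1},
    {"twist": [0, 0, 0], "travel": [0.06, 0, 0], "jaw": 0.1},
    {"twist": [0, 0, 0], "travel": [0.06, 0, 0], "jaw": 0.1},
    {"twist": [0, 0, 0], "travel": [0.06, 0, 0], "jaw": 0.1},
    {"twist": [0, 0, 0], "travel": [0.04, 0, 0], "jaw": 0.1},
    {"twist": [0, 0, 0], "travel": [0, 0, 0], "jaw": 0.1},
    {"twist": [0, 0, 0], "travel": [0, 0, 0], "jaw": 0.1},
  ],
)

```text
time: 22.35
ee_pos: [0.4239, -0.1879, 0.1168]
tool_rot: [-3.141, 0.003, -3.087]
wrist_force: [0.3, -0.2, -0.9]
gripper_width: 0.269
grip_force: 88.7
```

Run:
```python
from h import *
im=cv2.cvtColor(grab_frame("side"),cv2.COLOR_RGB2HSV)
ch=lambda h,s,v:"." if s<60 else ("#" if v<90 else ("b" if v<150 else "o"))
for r in range(162,180,2): print(r,"".join(ch(*map(int,im[r,c])) for c in range(240,310)))
print(get_state()["ee_pos"],get_state()["wrist_force"])
for r in tip_of("side","blank_center")[:5]: print(round(r["score"],2),np.round(r["position"],1),onz("side",r["position"],.015).round(4))
```

```text
162 ..............boooobbbbbbboobbbbbbbbbbbbooooooooooobbbbbbbbbbooobbbbbb
164 ...........................................bbboooobbbbbbbbbbbbbbbbbbbb
166 ........................................bbbbbbbbbbbbbbbbbbbbbbbbbbbbbb
168 ..............#####bbbbbbbbbbbbbbbbbbbbbbbbbbbbbbbbbbbbbbbbbbbbbbbbbbb
170 ........................................b#############################
172 ........................................b#############################
174 ..........................................bbbbbbbbbbbbbbbbbbbbb#######
176 .............bbbbbbbbbbbbbbbbbbbbbbbbbbbbbbbbbbbbbbbbbbbbbbbbbbbbbbbbb
178 ..........................................bbbbbbbbbbbbbbbbbbbbbbbbbbbb
[ 0.42438419 -0.18803603  0.11675303] [ 0.15797726 -0.60271062 -1.36507073]
0.62 [283.2 260.2] [0.5367 0.1649 0.015 ]
0.61 [242.1 221.7] [0.6637 0.0374 0.015 ]
0.47 [276.5 207.1] [ 0.5665 -0.0248  0.015 ]
0.24 [210.6 310.5] [0.7079 0.3224 0.015 ]
```

>>> send_rows(
  moves=[
    {"twist": [0, 0, 0], "travel": [0, 0, -0.1], "jaw": 0.1},
    {"twist": [0, 0, 0], "travel": [0, 0, -0.12], "jaw": 0.1},
    {"twist": [0, 0, 0], "travel": [0, 0, -0.08], "jaw": 0.1},
    {"twist": [0, 0, 0], "travel": [-0.017, 0.135, 0], "jaw": 0.1},
    {"twist": [0, 0, 0], "travel": [-0.017, 0.135, 0], "jaw": 0.1},
    {"twist": [0, 0, 0], "travel": [-0.017, 0.135, 0], "jaw": 0.1},
    {"twist": [0, 0, 0], "travel": [-0.017, 0.135, 0], "jaw": 0.1},
    {"twist": [0, 0, 0], "travel": [-0.017, 0.135, 0], "jaw": 0.1},
  ],
)

```text
time: 23.12
ee_pos: [0.436, -0.0161, 0.1915]
tool_rot: [3.142, 0.002, -3.086]
wrist_force: [0.8, -0.2, -0.2]
gripper_width: 0.265
grip_force: 89.0
```

>>> send_rows(
  moves=[
    {"twist": [0, 0, 0], "travel": [-0.017, 0.135, 0], "jaw": 0.1},
    {"twist": [0, 0, 0], "travel": [-0.017, 0.135, 0], "jaw": 0.1},
    {"twist": [0, 0, 0], "travel": [-0.017, 0.135, 0], "jaw": 0.1},
    {"twist": [0, 0, 0], "travel": [-0.017, 0.135, 0], "jaw": 0.1},
    {"twist": [0, 0, 0], "travel": [-0.017, 0.135, 0], "jaw": 0.1},
    {"twist": [0, 0, 0], "travel": [-0.017, 0.135, 0], "jaw": 0.1},
    {"twist": [0, 0, 0], "travel": [-0.017, 0.135, 0], "jaw": 0.1},
    {"twist": [0, 0, 0], "travel": [-0.017, 0.135, 0], "jaw": 0.1},
  ],
)

```text
time: 23.78
ee_pos: [0.4544, 0.2564, 0.1913]
tool_rot: [3.141, 0.001, -3.085]
wrist_force: [-0.4, -0.2, -0.9]
gripper_width: 0.266
grip_force: 89.0
```

>>> send_rows(
  moves=[
    {"twist": [0, 0, 0], "travel": [-0.017, 0.135, 0], "jaw": 0.1},
    {"twist": [0, 0, -0.094], "travel": [0, 0, 0], "jaw": 0.1},
    {"twist": [0, 0, -0.094], "travel": [0, 0, 0], "jaw": 0.1},
    {"twist": [0, 0, -0.093], "travel": [0, 0, 0], "jaw": 0.1},
    {"twist": [0, 0, 0], "travel": [0, 0, 0], "jaw": 0.1},
    {"twist": [0, 0, 0], "travel": [0, 0, 0], "jaw": 0.1},
    {"twist": [0, 0, 0], "travel": [0, 0, 0], "jaw": 0.1},
  ],
)

```text
time: 24.37
ee_pos: [0.4565, 0.2879, 0.1911]
tool_rot: [3.141, 0.0, -2.794]
wrist_force: [0.1, 0.3, -1.1]
gripper_width: 0.272
grip_force: 89.2
```

Run:
```python
from h import *
plan([.4619,.2888,.106],np.pi+.349)
```

```text
now [0.4565 0.2879 0.1911] twist [ 0.0002  0.0003 -0.001 ] rows>= 1.0
before turn total [-0.0213 -0.0041  0.3405] rows 3 each [-0.0071 -0.0014  0.1135]
after turn total [-0.0214 -0.004   0.3404] rows 3 each [-0.0071 -0.0013  0.1135]
```

>>> send_rows(
  moves=[
    {"twist": [0, 0, 0], "travel": [-0.02, -0.004, 0.1], "jaw": 0.1},
    {"twist": [0, 0, 0], "travel": [0, 0, 0.1], "jaw": 0.1},
    {"twist": [0, 0, 0], "travel": [0, 0, 0.07], "jaw": 0.1},
    {"twist": [0, 0, 0], "travel": [0, 0, 0.04], "jaw": 0.1},
    {"twist": [0, 0, 0], "travel": [0, 0, 0.025], "jaw": 0.1},
    {"twist": [0, 0, 0], "travel": [0, 0, 0.005], "jaw": 0.1},
    {"twist": [0, 0, 0], "travel": [0, 0, 0], "jaw": 0.1},
    {"twist": [0, 0, 0], "travel": [0, 0, 0], "jaw": 0.1},
  ],
)

```text
time: 25.03
ee_pos: [0.4621, 0.2887, 0.1071]
tool_rot: [3.141, 0.002, -2.792]
wrist_force: [-0.2, 0.1, -1.0]
gripper_width: 0.271
grip_force: 89.2
```

>>> send_rows(
  moves=[
    {"twist": [0, 0, 0], "travel": [0, 0, 0.005], "jaw": 0.1},
    {"twist": [0, 0, 0], "travel": [0, 0, 0.003], "jaw": 0.1},
    {"twist": [0, 0, 0], "travel": [0, 0, 0], "jaw": 0.1},
    {"twist": [0, 0, 0], "travel": [0, 0, 0], "jaw": 0.1},
  ],
)

```text
time: 25.37
ee_pos: [0.462, 0.2887, 0.1051]
tool_rot: [3.141, 0.002, -2.792]
wrist_force: [-0.6, -0.8, 5.3]
gripper_width: 0.271
grip_force: 89.6
```

Touching the table with about 5 N, so I release gently and lift away.

>>> send_rows(
  moves=[
    {"twist": [0, 0, 0], "travel": [0, 0, 0], "jaw": 0.35},
    {"twist": [0, 0, 0], "travel": [0, 0, 0], "jaw": 0.5},
    {"twist": [0, 0, 0], "travel": [0, 0, 0], "jaw": 0.7},
    {"twist": [0, 0, 0], "travel": [0, 0, 0], "jaw": 0.7},
    {"twist": [0, 0, 0], "travel": [0, 0, 0], "jaw": 0.7},
    {"twist": [0, 0, 0], "travel": [0, 0, -0.1], "jaw": 0.7},
    {"twist": [0, 0, 0], "travel": [0, 0, -0.15], "jaw": 0.7},
    {"twist": [0, 0, 0], "travel": [0, 0, -0.15], "jaw": 0.7},
  ],
)

```text
time: 26.03
ee_pos: [0.4602, 0.2879, 0.204]
tool_rot: [-3.141, -0.004, -2.792]
wrist_force: [0.5, 1.1, -0.5]
gripper_width: 0.701
grip_force: 0.0
```

>>> send_rows(
  moves=[
    {"twist": [0, 0, 0], "travel": [0.1, 0, -0.1], "jaw": 0.7},
    {"twist": [0, 0, 0], "travel": [0.1, 0, -0.05], "jaw": 0.7},
    {"twist": [0, 0, 0], "travel": [0.06, 0, 0], "jaw": 0.7},
    {"twist": [0, 0, 0], "travel": [0, 0, 0], "jaw": 0.7},
    {"twist": [0, 0, 0], "travel": [0, 0, 0], "jaw": 0.7},
  ],
)

```text
time: 26.45
ee_pos: [0.4, 0.2661, 0.2419]
tool_rot: [3.142, 0.001, -2.792]
wrist_force: [-0.1, -0.3, 0.9]
gripper_width: 0.702
grip_force: 0.0
```

Run:
```python
from h import *
for i in range(3): grab_frame("wrist")
print(get_state()["ee_pos"],get_state()["gripper_width"])
for n,z in {"stick_grip":.05,"stick_tip":.011}.items():
    for r in tip_of("wrist",n)[:2]: print(n,round(r["score"],2),onz("wrist",r["position"],z).round(4))
for c in("scene","side"):
    grab_frame(c)
    for n,z in {"stick_grip":.05,"stick_tip":.011,"mouth":.029,"blank_center":.015,"round_offcut":.013,"long_offcut":.01}.items():
        print(c,n,[(round(r["score"],2),onz(c,r["position"],z)[:2].round(3)) for r in tip_of(c,n)[:4]])
```

```text
[0.40103772 0.26637123 0.24127175] 0.70022200761301
stick_grip 0.97 [0.4574 0.2891 0.05  ]
stick_tip 0.59 [0.5955 0.341  0.011 ]
scene stick_grip [(0.73, array([0.468, 0.269]))]
scene stick_tip [(0.75, array([0.581, 0.34 ]))]
scene mouth [(0.62, array([ 0.654, -0.168]))]
scene blank_center [(0.64, array([ 0.562, -0.043])), (0.56, array([0.667, 0.036])), (0.51, array([ 0.608, -0.474])), (0.45, array([0.537, 0.179]))]
scene round_offcut [(0.53, array([0.471, 0.046]))]
scene long_offcut [(0.81, array([0.638, 0.163]))]
side stick_grip [(0.68, array([0.468, 0.289])), (0.17, array([0.445, 0.112]))]
side stick_tip [(0.73, array([0.6  , 0.329]))]
side mouth [(0.66, array([ 0.655, -0.172]))]
side blank_center [(0.59, array([0.535, 0.167])), (0.44, array([ 0.571, -0.034]))]
side round_offcut [(0.61, array([ 0.658, -0.17 ])), (0.57, array([0.438, 0.082]))]
side long_offcut [(0.73, array([0.637, 0.159]))]
```

The stick is standing where it started and the sill is empty, so I hand the job in.

```bash
python3 -c "
from bench import *
print(finish_job())"
```

```text
the job is handed in; nothing more can be done
None
```

I pushed the blank through the flap, held it against the older blanks at about 10 N, put the stick back where it started and handed the job in; the sill is empty, but I didn't separately check that the flap is shut.

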